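Turn the clay head to the camera and take its picture

TASK

Turn the turntable by pushing its spokes with a fingertip until the wet clay head looks straight into the camera's lens, leave it standing still, then press the red button all the way down to take the picture, and let go of it. Only push: never touch the clay head or lift anything, do not squeeze or shove the spokes hard, do not press the button before the head faces the camera, and leave the camera and the other things where they are.

Things in the scene. Friction and masses are not known exactly. Their poses are not given: they have to be found in the camera images.
- wheel: Turntable wheel: wooden disc 210 mm wide, its top 82 mm above the table, over 4 level steel spokes 12 mm thick at 90 degrees, ending in black 26 mm balls centred 186 mm from the axis. Origin on the axis at spoke height (55 mm); own x, -x, y, -y run along the spokes, z up. Nothing lies under the spokes beyond 85 mm from the axis. Turns endlessly both ways (1 to 2 N at a spoke), stays where left.
- clay_head: Brown wet clay head, 90 mm wide, top about 210 mm above the table, on a yellow board 150 x 130 x 12 mm lying loose on the disc, turning with it. Origin on the turning axis at the board's underside; x points out of the face (nose), z up. A white stripe on the board runs from the neck to the edge under the face. All within 108 mm of the axis. Its angle to the spokes differs each time.
- lens (a point): Centre of the front glass of the black camera, 160 mm above the table, 200 to 220 mm from the turning axis, on its far side from the robot; must be straight in front of the clay head's face. The camera (130 mm wide, 90 mm behind this point, top 220 mm above the table) looks at the turntable and stands loose on a low tripod about 140 mm across. Not to be moved.
- release (a joint): Red round push button of the shutter release: 0 up, 0.006 m fully down; springs back, about 5 N holds it fully down. It takes the picture from 0.0045 m on.
- release_top (a point): Centre of the top face of the red button (32 mm across), on a black housing fixed on the table beside the turntable, left or right. Pressed straight down.
- relief: White plaster relief tile 100 x 80 x 34 mm, loose, origin under its centre; lies on the side of the turntable opposite the button. Not to be moved.
- tin: Tin can 72 mm across and 85 mm high, loose, origin under its centre. Not to be moved.
- clay_lump: Brown lump of clay 75 x 60 x 60 mm, loose, origin under its centre. Not to be moved.
- spatula: Spatula 200 mm long lying on the table, loose, along its own x. Not to be moved.
- set_square: Aluminium set square, 170 x 110 mm, 10 mm thick, lying on the table, loose. Not to be moved.

How it is judged:
By the outcome, as a careful person would: the job done as asked, in the order asked, and still so for the second after the job is handed in, with the robot touching nothing.
It also fails if it takes over 72 s, if anything falls off the work surface, if the arm or the gripper's body presses on something with over 40 N, if the wrist force passes 120 N, or if a joint passes its speed limit or range.

ROBOT

A 7-joint arm with a two-finger parallel gripper is mounted at the origin on the work surface. World frame = base frame: x ahead of the robot, y to its left, z up, the work surface at z = 0. Lengths are in m, angles in rad, forces in N, time in s.
With the tool pointing down it reaches from about 0.425 to 0.875 m from the base axis. Payload 8.4 kg.
Tool frame: the origin (TCP) lies on the centre line of the jaws, within the pads' length; the fingertips stand 25 mm ahead of it and the grasp point (between the pads) lies 6 mm ahead of it (r.tcp_to_tips is the distance from the TCP to the fingertips, in m); z points along the fingers, y is the line along which they close (so a half turn about z gives the same grasp; the last joint's range is limited). The gripper opens to 87 mm and grips with 3 to 60 N. Pads are 19 mm wide; open, the fingers measure 117 mm over their backs; the gripper's body (75 mm by 190 mm) begins 51 mm behind the grasp point.
Start: joints at [1.077, 0.333, 0.04, 1.465, -0.013, 1.343, -0.059], TCP at [0.25, -0.6, 0.248] pointing down, gripper open.
Joint ranges: [-2.58, 2.58], [-0.38, 2.09], [-1.3, 1.39], [0.25, 2.4], [-1.5, 4.64], [0.08, 2.09], [-2.65, 2.65]. Speed limits (rad/s): [2.22, 2.22, 2.79, 2.79, 3.14, 3.14, 3.14].

INTERFACE

Orientations are given as a rotation vector (axis times angle).
In Python, from plant import r, viewer, workorder gives the robot as it stands.
- The arm moves only by the tool play_rows, never from a script. Its arguments are lists of equal length, an entry for each row: "translation": the shift along the tool's x, y, z in m, a list of three; "rotation": the turn, a rotation vector about the tool's x, y, z in rad, a list of three; "claw": the finger opening in m, from 0 to 0.087. A call has 1 to 5 rows; each row shifts and turns the commanded pose from where the row before left it, along the tool's axes as they then stand; what a row does not reach is not made up. A row lasts 1/8 s, in which the tool goes at most 62.5 mm and 10.7 degrees, less where a joint would pass 70% of its speed; a pose out of reach is approached as far as the arm can. A call with a gripper value outside its range is refused whole. The fingers move at their own pace and stop on an object; "force" is the grip in N (left out, the last holds). Time passes only in rows, so rows that do not move let the fingers close. It gives the time, the measured TCP pose, the force, the opening and the grip force at its end, in the units of the state.
- r.observe(): the state, without advancing time (a new reading comes with each control period).
- viewer.camera(name): name is "side" or "top"; returns a dict with "image" (420x560x3 uint8, red, green, blue), "depth" (420x560 float32, m along the optical axis (not along the pixel's ray), 0 where there is no reading), "intrinsics" (3x3 intrinsics, pixels), "rvec" (rotation vector, rad) and "tvec" (3), from world to camera coordinates, as OpenCV has them. Camera axes: x right, y down, z forward; pixel columns grow to the right and rows downward; lengths in m; the calibration is good to about 2 mm. A picture is of the moment at which its call begins.
- workorder.close_job(): hands the job in; it is judged then, once.
The state is a dict: "time_s": time; "joint_positions": joint angles; "qvel": joint speeds; "tau": joint torques, N m; "ee_pos": TCP position; "orientation": TCP orientation; "wrist_force": force on the tool from outside, world axes, zero at the start; "torque": the same for the moment, N m; "finger_gap": opening from 0.0 (shut) to 1.0 (fully open); "grasp_force": force on a finger pad.
Only numpy, scipy, OpenCV 4.12 (cv2) and the standard library are available. Lean on these libraries where they do the work, as an engineer would, in place of code of your own. Each camera call takes 0.05 s, during which the arm holds its last target. There are 200 camera calls.

## Working session

There is one attempt and no reset: what is moved stays moved. The work goes in short steps, Python scripts to look and compute and a tool call to move; the robot and the scene stay as the last step left them, time stands still between calls to the robot, and variables do not carry over. Pictures are saved under pics/ and viewed, at most 10 in all, crops included, and the job is handed in when it is done.

Besides the shell and the picture viewer there is one more tool, called after ">>>" by a JSON object that holds its "fn" and its "kwargs". play_rows: Moves the arm, as the interface text tells. Its arguments: {"type":"object","properties":{"translation":{"type":"array"},"rotation":{"type":"array"},"claw":{"type":"array"},"force":{"type":"number"}},"required":["translation","rotation","claw"]}

```bash
mkdir -p pics
cat > h.py <<'E'
import numpy as np, cv2
from scipy.spatial.transform import Rotation as R
def pts(c):
    K=c["intrinsics"];d=c["depth"];v,u=np.mgrid[:420,:560]
    p=np.stack([(u-K[0,2])/K[0,0]*d,(v-K[1,2])/K[1,1]*d,d],-1)
    M=R.from_rotvec(np.ravel(c["rvec"])).as_matrix()
    w=(p-np.ravel(c["tvec"]))@M
    w[d==0]=np.nan
    return w
def save(c,n): cv2.imwrite("pics/"+n,c["image"][...,::-1])
E
python3 - <<'E'
from plant import r,viewer
from h import *
for n in("top","side"):
    c=viewer.camera(n);save(c,n+"0.png");np.savez(n+"0.npz",**c)
    M=R.from_rotvec(np.ravel(c["rvec"])).as_matrix();print(n,-M.T@np.ravel(c["tvec"]))
print(r.observe())
E
```

```text
top [0.40478086 0.00189516 1.27887848]
side [0.27465083 0.94906547 0.74982711]
{'time_s': 0.1, 'joint_positions': array([ 1.07682247,  0.33384226,  0.03988255,  1.46617865, -0.01341662,
        1.34328897, -0.05849433]), 'qvel': array([ 0.00060302, -0.00189224,  0.00082175, -0.00213893,  0.00185224,
       -0.00032168, -0.00080724]), 'tau': array([ 4.30192187e-03, -6.57807398e+01,  1.34028956e+00, -4.04702604e+01,
       -5.94444014e-02,  4.10633802e-02,  1.42820550e-04]), 'ee_pos': array([ 0.24982061, -0.59965911,  0.24674905]), 'orientation': array([-3.07922033e+00, -6.15780585e-01,  5.75073164e-04]), 'wrist_force': array([ 0.03593451, -0.49671251, -0.05150488]), 'torque': array([ 0.01804431,  0.01546148, -0.02986796]), 'grasp_force': 0.0, 'finger_gap': 0.9981947245374779}
```

View pics/top0.png

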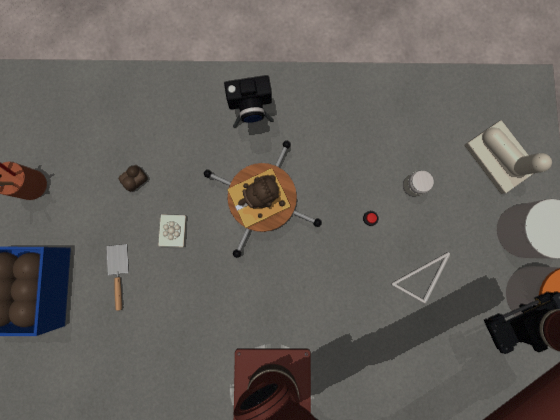

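View pics/side0.png

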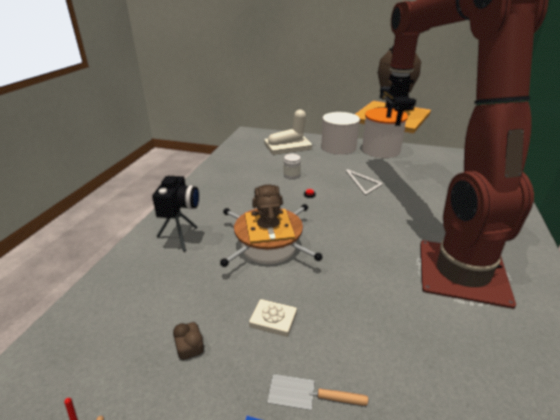

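Run:
```python
from h import *
c=dict(np.load("top0.npz"));w=pts(c);im=c["image"]
a=cv2.resize(im[60:270,190:400],(800,800),interpolation=cv2.INTER_CUBIC)[:600]
s=dict(np.load("side0.npz"));ws=pts(s)
b=cv2.resize(s["image"][165:285,140:340],(800,480),interpolation=cv2.INTER_CUBIC)
cv2.imwrite("pics/topc.png",a[...,::-1]);cv2.imwrite("pics/sidec.png",b[...,::-1])
# balls: z 55..70mm dark pixels
for u,v in((207,174),(287,144),(318,223),(237,254)):
    q=w[v-6:v+7,u-6:u+7].reshape(-1,3);q=q[q[:,2]>.045];print("ball",np.median(q,0),len(q))
i=im.astype(int)
m=(i[...,0]>120)&(i[...,1]<60)&(i[...,2]<60);m[:, :340]=0;m[:,420:]=0;m[:200]=0;m[240:]=0
print("btn",np.median(w[m],0),m.sum(), (w[m].max(0)+w[m].min(0))/2)
# orange board / disc / camera
h=w[...,2]
y=(i[...,0]>150)&(i[...,1]>100)&(i[...,2]<90)&(h>.085)&(h<.11);y[:,:200]=0;y[:,340:]=0
v,u=np.nonzero(y);print(y.sum());P=w[y][:,:2]
rc=cv2.minAreaRect(P.astype(np.float32)*1000);print("board",rc,cv2.boxPoints(rc))
d=(h>.075)&(h<.1);d[:,:200]=0;d[:,340:]=0;d[:130]=0;d[265:]=0
print("disc",cv2.minEnclosingCircle(w[d][:,:2].astype(np.float32)))
k=(h>.1);k[:,:200]=0;k[:,300:]=0;k[130:]=0
rc=cv2.minAreaRect(w[k][:,:2].astype(np.float32)*1000);print("cam",rc,cv2.boxPoints(rc),w[k].max(0))
# white stripe
st=(i.min(-1)>150)&(h>.08)&(h<.12);st[:,:200]=0;st[:,340:]=0
print("stripe",w[st])
```

```text
ball [0.64629421 0.20158174 0.06303337] 65
ball [ 0.74015731 -0.03870254  0.06352684] 67
ball [ 0.50198761 -0.13357578  0.06435143] 65
ball [0.40726435 0.10771367 0.06258978] 65
btn [ 0.51800554 -0.31142732  0.02230263] 70 [ 0.51801812 -0.31067776  0.02309234]
918
board ((570.4740600585938, 44.11579132080078), (128.1954803466797, 148.837158203125), 26.035804748535156) [[480.21622   82.84777 ]
 [545.5457   -50.885384]
 [660.73193    5.383812]
 [595.4024   139.11697 ]]
disc ((0.5747406482696533, 0.035282496362924576), 0.10545337200164795)
cam ((844.4776611328125, 70.48607635498047), (112.31792449951172, 129.83828735351562), 9.86888599395752) [[778.02295   124.81926  ]
 [800.2765     -3.0977478]
 [910.9324     16.152893 ]
 [888.67883   144.0699   ]] [0.90821659 0.14275015 0.22547311]
stripe [[0.5464441  0.10806275 0.09186048]
 [0.54606727 0.10478838 0.09519092]
 [0.54307474 0.11072088 0.09478297]
 [0.54313062 0.10777156 0.09448053]
 [0.54314522 0.10478986 0.09453155]
 [0.5432624  0.10188233 0.09370468]
 [0.54301742 0.09871681 0.09597703]
 [0.54288087 0.09563621 0.09732104]
 [0.54011767 0.11069593 0.09442541]
 [0.53985062 0.10749488 0.09694149]
 [0.53995239 0.1045866  0.09622983]
 [0.53986395 0.10153427 0.09718236]
 [0.54029658 0.09885943 0.09357703]
 [0.54026719 0.09584584 0.09401327]
 [0.54007199 0.09272299 0.09589929]
 [0.5373179  0.11080004 0.09266208]
 [0.53731374 0.10780073 0.09288205]
 [0.53712121 0.1046561  0.0947874 ]
 [0.53719378 0.10172081 0.09432059]
 [0.536834   0.09846682 0.09772113]
 [0.53449706 0.1078927  0.09121507]]
```

View pics/topc.png

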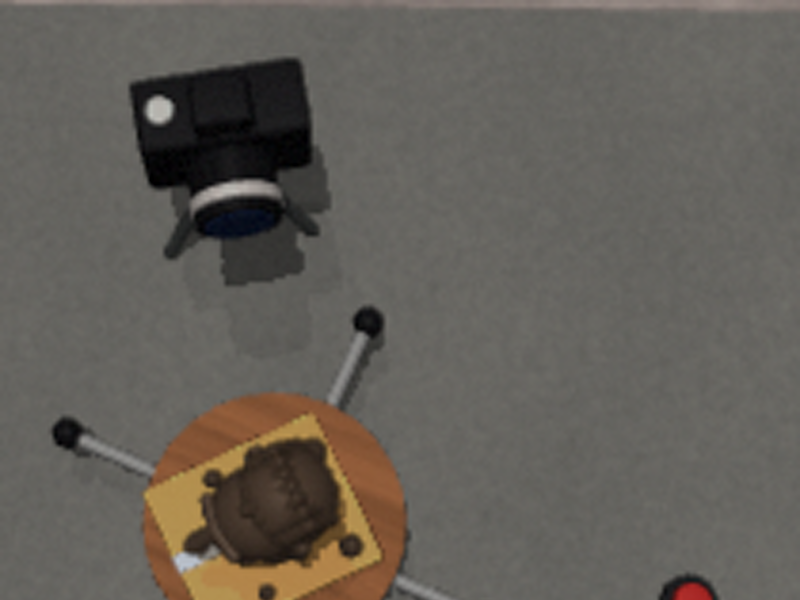

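View pics/sidec.png

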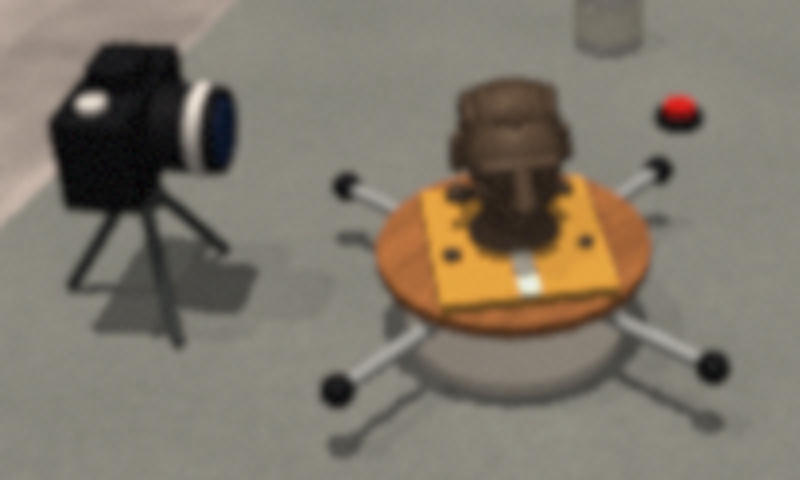

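The pictures show the disc centre at about (262,197) in the top view, the face and white stripe pointing lower left, and the camera lens at (252,118). The button is on the right at (371,218). Next I'll refine the lens position and plan the approach.

```bash
cat >> h.py <<'E'
def pose(p,phi,tilt=0):  # tool down, tool x at heading phi deg
    a=np.radians(phi);x=np.array([np.cos(a),np.sin(a),0]);z=np.array([0,0,-1.])
    return np.array(p,float),np.stack([x,np.cross(z,x),z],1)
def rows(P0,M0,p,phi,n=1):
    """equal world steps to target; prints tool-frame rows"""
    p,M1=pose(p,phi);rv=R.from_matrix(M0.T@M1).as_rotvec()
    P=P0;M=M0
    for k in range(n):
        print("T",np.round(M.T@(p-P0)/n,4).tolist(),"R",np.round(rv/n,4).tolist()); M=M@R.from_rotvec(rv/n).as_matrix()
    return p,M1
def now(r):
    o=r.observe();return np.array(o["ee_pos"]),R.from_rotvec(o["orientation"]).as_matrix()
E
python3 - <<'E'
from h import *
from plant import r
C=np.array([.574,.0345])
for n in("top","side"):
    c=dict(np.load(n+"0.npz"));w=pts(c);i=c["image"].astype(int);h=w[...,2]
    near=(np.hypot(w[...,0]-.8,w[...,1]-.065)<.08)&(h>.1)
    bl=near&(i[...,2]>i[...,0]+15)
    wh=near&(i.min(-1)>90)&(w[...,0]<.85)
    for nm,m in(("blue",bl),("white",wh)):
        q=w[m]
        if len(q): print(n,nm,len(q),q.mean(0),(q.max(0)+q.min(0))/2,np.degrees(np.arctan2(*(((q.max(0)+q.min(0))/2)[:2]-C)[::-1])))
P,M=now(r);print(P,M.round(3))
print("a");P,M=rows(P,M,(.46,-.15,.25),90,10)
print("b");P,M=rows(P,M,(.427,.065,.25),168,8)
E
```

```text
top blue 92 [0.7907274  0.06263037 0.1648595 ] [0.79074322 0.06225584 0.16356391] 7.297502015367488
top white 80 [0.80641652 0.06592346 0.19051631] [0.80655178 0.0656287  0.18566349] 7.624125574013496
side blue 66 [0.78777687 0.07258492 0.16736189] [0.78768823 0.07270663 0.16575903] 10.137147713100852
side white 103 [0.80360379 0.0801657  0.17494927] [0.8193305  0.05909348 0.16096768] 5.7245662527608525
[ 0.24982061 -0.59965911  0.24674905] [[ 0.923  0.385 -0.001]
 [ 0.385 -0.923  0.001]
 [-0.    -0.001 -1.   ]]
a
T [0.0367, -0.0334, -0.0003] R [-0.0001, -0.0001, -0.1176]
T [0.0404, -0.0289, -0.0003] R [-0.0001, -0.0001, -0.1176]
T [0.0435, -0.024, -0.0003] R [-0.0001, -0.0001, -0.1176]
T [0.046, -0.0187, -0.0003] R [-0.0001, -0.0001, -0.1176]
T [0.0479, -0.0132, -0.0003] R [-0.0001, -0.0001, -0.1176]
T [0.0491, -0.0075, -0.0003] R [-0.0001, -0.0001, -0.1176]
T [0.0496, -0.0016, -0.0003] R [-0.0001, -0.0001, -0.1176]
T [0.0495, 0.0042, -0.0003] R [-0.0001, -0.0001, -0.1176]
T [0.0486, 0.01, -0.0003] R [-0.0001, -0.0001, -0.1176]
T [0.0471, 0.0156, -0.0003] R [-0.0001, -0.0001, -0.1176]
b
T [0.0269, -0.0041, 0.0] R [0.0, 0.0, -0.1702]
T [0.0272, 0.0005, 0.0] R [0.0, 0.0, -0.1702]
T [0.0267, 0.0051, 0.0] R [0.0, 0.0, -0.1702]
T [0.0255, 0.0095, 0.0] R [0.0, 0.0, -0.1702]
T [0.0235, 0.0137, 0.0] R [0.0, 0.0, -0.1702]
T [0.0208, 0.0175, 0.0] R [0.0, 0.0, -0.1702]
T [0.0176, 0.0208, 0.0] R [0.0, 0.0, -0.1702]
T [0.0138, 0.0234, 0.0] R [0.0, 0.0, -0.1702]
```

>>> {"fn": "play_rows", "kwargs": {"translation": [[0.037, -0.033, 0], [0.04, -0.029, 0], [0.0435, -0.024, 0], [0.046, -0.019, 0], [0.048, -0.013, 0]], "rotation": [[0, 0, -0.118], [0, 0, -0.118], [0, 0, -0.118], [0, 0, -0.118], [0, 0, -0.118]], "claw": [0, 0, 0, 0, 0]}}

```text
time_s: 0.72
ee_pos: [0.3553, -0.3734, 0.2473]
orientation: [-2.765, -1.49, 0.0]
wrist_force: [0.7, 0.5, 0.8]
finger_gap: 0.519
grasp_force: 0.0
```

>>> {"fn": "play_rows", "kwargs": {"translation": [[0.049, -0.0075, 0], [0.0495, -0.0015, 0], [0.0495, 0.004, 0], [0.0485, 0.01, 0], [0.047, 0.0155, 0]], "rotation": [[0, 0, -0.118], [0, 0, -0.118], [0, 0, -0.118], [0, 0, -0.118], [0, 0, -0.118]], "claw": [0, 0, 0, 0, 0]}}

```text
time_s: 1.35
ee_pos: [0.4594, -0.1488, 0.2474]
orientation: [-2.213, -2.23, 0.0]
wrist_force: [0.2, 0.2, -0.8]
finger_gap: 0.016
grasp_force: 0.0
```

>>> {"fn": "play_rows", "kwargs": {"translation": [[0.027, -0.004, 0], [0.027, 0.0005, 0], [0.0265, 0.005, 0], [0.0255, 0.0095, 0], [0.0235, 0.0135, 0]], "rotation": [[0, 0, -0.17], [0, 0, -0.17], [0, 0, -0.17], [0, 0, -0.17], [0, 0, -0.17]], "claw": [0, 0, 0, 0, 0]}}

```text
time_s: 1.98
ee_pos: [0.4376, -0.0156, 0.2473]
orientation: [-1.094, -2.945, 0.0]
wrist_force: [0.6, -0.3, 0.2]
finger_gap: 0.006
grasp_force: 0.0
```

>>> {"fn": "play_rows", "kwargs": {"translation": [[0.021, 0.0175, 0], [0.0175, 0.021, 0], [0.014, 0.0235, 0], [0, 0, 0], [0, 0, 0]], "rotation": [[0, 0, -0.17], [0, 0, -0.17], [0, 0, -0.17], [0, 0, 0], [0, 0, 0]], "claw": [0, 0, 0, 0, 0]}}

```text
time_s: 2.6
ee_pos: [0.4252, 0.064, 0.2474]
orientation: [-0.328, -3.124, 0.001]
wrist_force: [-0.5, 0.7, -0.1]
finger_gap: 0.005
grasp_force: 0.0
```

Run:
```python
from h import *
from plant import r
P,M=now(r);print(P,M.round(3),r.observe()["joint_positions"],r.observe()["finger_gap"])
P,M=rows(P,M,(.427,.065,.062),168,5)
```

```text
[0.4252314  0.0639639  0.24739127] [[-0.978  0.208 -0.   ]
 [ 0.208  0.978 -0.   ]
 [ 0.    -0.    -1.   ]] [ 0.41309919 -0.10430999 -0.61166123  1.93594522 -0.06196502  1.29202917
  1.1827246 ] 0.005145336135427257
T [-0.0003, 0.0003, 0.0371] R [-0.0001, -0.0, 0.0001]
T [-0.0003, 0.0003, 0.0371] R [-0.0001, -0.0, 0.0001]
T [-0.0003, 0.0003, 0.0371] R [-0.0001, -0.0, 0.0001]
T [-0.0003, 0.0003, 0.0371] R [-0.0001, -0.0, 0.0001]
T [-0.0003, 0.0003, 0.0371] R [-0.0001, -0.0, 0.0001]
```

>>> {"fn": "play_rows", "kwargs": {"translation": [[0, 0, 0.037], [0, 0, 0.037], [0, 0, 0.037], [0, 0, 0.037], [0, 0, 0.037]], "rotation": [[0, 0, 0], [0, 0, 0], [0, 0, 0], [0, 0, 0], [0, 0, 0]], "claw": [0, 0, 0, 0, 0]}}

```text
time_s: 3.22
ee_pos: [0.4254, 0.0634, 0.0613]
orientation: [0.33, 3.124, -0.0]
wrist_force: [1.0, -0.5, 0.7]
finger_gap: 0.002
grasp_force: 0.0
```

>>> {"fn": "play_rows", "kwargs": {"translation": [[0, 0.003, 0], [0, 0.003, 0], [0, 0.003, 0], [0, 0.003, 0], [0, 0.003, 0]], "rotation": [[0, 0, 0.02], [0, 0, 0.02], [0, 0, 0.02], [0, 0, 0.02], [0, 0, 0.02]], "claw": [0, 0, 0, 0, 0]}}

```text
time_s: 3.85
ee_pos: [0.4293, 0.0794, 0.0631]
orientation: [0.482, 3.103, 0.0]
wrist_force: [0.3, -0.7, -0.3]
finger_gap: 0.007
grasp_force: 0.0
```

>>> {"fn": "play_rows", "kwargs": {"translation": [[0, 0.004, 0], [0, 0.005, 0], [0, 0.005, 0], [0, 0.006, 0], [0, 0.006, 0]], "rotation": [[0, 0, 0.027], [0, 0, 0.033], [0, 0, 0.033], [0, 0, 0.04], [0, 0, 0.04]], "claw": [0, 0, 0, 0, 0]}}

```text
time_s: 4.47
ee_pos: [0.4386, 0.1033, 0.0626]
orientation: [-0.75, -3.051, 0.001]
wrist_force: [-0.3, -2.3, 0.4]
finger_gap: 0.002
grasp_force: 0.7
```

```bash
cat >> h.py <<'E'
C=np.array([.574,.0345])
def state(r,viewer,png=None):
    c=viewer.camera("top");
    if png: save(c,png)
    w=pts(c);i=c["image"].astype(int);h=w[...,2];rad=np.hypot(w[...,0]-C[0],w[...,1]-C[1])
    y=(i[...,0]>150)&(i[...,1]>100)&(i[...,2]<90)&(h>.085)&(h<.11)&(rad<.11)
    rc=cv2.minAreaRect(w[y][:,:2].astype(np.float32)*1000);b=cv2.boxPoints(rc)
    e=b[1]-b[0] if np.hypot(*(b[1]-b[0]))>np.hypot(*(b[2]-b[1])) else b[2]-b[1]
    st=(i.min(-1)>140)&(h>.08)&(h<.11)&(rad<.11)&(rad>.05)
    q=np.median(w[st][:,:2],0)-C if st.sum() else [np.nan]*2
    bl=(np.abs(rad-.186)<.013)&(h>.05)&(h<.075)&(i.max(-1)<60)
    a=np.degrees(np.arctan2(w[bl][:,1]-C[1],w[bl][:,0]-C[0]))
    m4=np.degrees(np.angle(np.mean(np.exp(4j*np.radians(a)))))/4
    cs=(np.arange(4)*90+m4)%360; cnt=[int((np.abs((a-k+180)%360-180)<6).sum()) for k in cs]
    print("board",rc[0],rc[1],"long edge deg",np.degrees(np.arctan2(e[1],e[0]))%180,"stripe",np.degrees(np.arctan2(q[1],q[0])),st.sum(),"spokes",cs.round(1),cnt)
    P,M=now(r);d=P[:2]-C
    print("tcp",P.round(4),"rad",np.hypot(*d).round(4),"ang",np.degrees(np.arctan2(d[1],d[0]))%360,"phi",np.degrees(np.arctan2(M[1,0],M[0,0]))%360,r.observe()["wrist_force"].round(1),r.observe()["time_s"])
E
python3 - <<'E'
from h import *
from plant import r,viewer
state(r,viewer,"t1.png")
E
```

```text
board (572.0828857421875, 44.75626754760742) (128.8424530029297, 148.72691345214844) long edge deg 107.315735 stripe 108.56438107593382 24 spokes [327.5  57.5 147.5 237.5] [47, 48, 0, 52]
tcp [0.4389 0.1042 0.0627] rad 0.152 ang 152.71676560635538 phi 152.28459867160797 [-0.6  0.7  0.2] 4.525
```

View pics/t1.png

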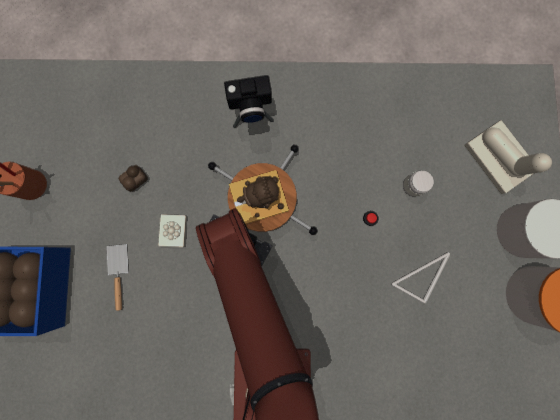

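The spoke turns along with the finger, and the board has gone from 116° to 107°. The arm is at (235,240) and clear of the head, so I'll carry on.

>>> {"fn": "play_rows", "kwargs": {"translation": [[-0.0002, 0.008, 0], [-0.0003, 0.009, 0], [-0.0004, 0.0106, 0], [-0.0004, 0.0106, 0], [-0.0004, 0.0106, 0]], "rotation": [[0, 0, 0.053], [0, 0, 0.06], [0, 0, 0.07], [0, 0, 0.07], [0, 0, 0.07]], "claw": [0, 0, 0, 0, 0]}}

```text
time_s: 5.15
ee_pos: [0.4672, 0.1425, 0.0623]
orientation: [-1.23, -2.889, 0.001]
wrist_force: [-1.8, -0.5, 1.5]
finger_gap: 0.008
grasp_force: 0.8
```

>>> {"fn": "play_rows", "kwargs": {"translation": [[-0.0004, 0.0106, 0], [-0.0004, 0.0106, 0], [-0.0004, 0.0106, 0], [-0.0004, 0.0106, 0], [-0.0004, 0.0106, 0]], "rotation": [[0, 0, 0.07], [0, 0, 0.07], [0, 0, 0.07], [0, 0, 0.07], [0, 0, 0.07]], "claw": [0, 0, 0, 0, 0]}}

```text
time_s: 5.78
ee_pos: [0.5111, 0.1721, 0.0623]
orientation: [-1.714, -2.631, 0.001]
wrist_force: [-2.4, -0.1, 0.6]
finger_gap: 0.007
grasp_force: 0.8
```

Run:
```python
from h import *
from plant import r,viewer
state(r,viewer,"t2.png");print(r.observe()["joint_positions"])
```

```text
board (574.4874877929688, 33.557151794433594) (172.08807373046875, 129.79452514648438) long edge deg 69.24036 stripe 70.74619302898707 19 spokes [ 19.1 109.1 199.1 289.1] [45, 0, 54, 50]
tcp [0.5124 0.1726 0.0625] rad 0.1513 ang 114.04840218352767 phi 113.64101565382295 [0.9 0.3 1. ] 5.825
[ 0.05710833  0.34157801 -0.53614042  1.9069935   0.21124878  0.94832722
 -0.16499355]
```

>>> {"fn": "play_rows", "kwargs": {"translation": [[-0.0004, 0.0106, 0], [-0.0004, 0.0106, 0], [-0.0004, 0.0106, 0], [-0.0004, 0.0106, 0], [-0.0004, 0.0106, 0]], "rotation": [[0, 0, 0.07], [0, 0, 0.07], [0, 0, 0.07], [0, 0, 0.07], [0, 0, 0.07]], "claw": [0, 0, 0, 0, 0]}}

```text
time_s: 6.45
ee_pos: [0.5623, 0.1847, 0.0623]
orientation: [-2.144, -2.294, 0.001]
wrist_force: [-1.8, 1.9, -0.5]
finger_gap: 0.008
grasp_force: 0.8
```

>>> {"fn": "play_rows", "kwargs": {"translation": [[-0.0004, 0.0106, 0], [-0.0004, 0.0106, 0], [-0.0003, 0.009, 0], [-0.0002, 0.0065, 0], [-0.0001, 0.004, 0]], "rotation": [[0, 0, 0.07], [0, 0, 0.07], [0, 0, 0.06], [0, 0, 0.045], [0, 0, 0.03]], "claw": [0, 0, 0, 0, 0]}}

```text
time_s: 7.08
ee_pos: [0.6032, 0.1814, 0.0624]
orientation: [-2.439, -1.979, 0.0]
wrist_force: [-0.9, 2.3, 1.0]
finger_gap: 0.004
grasp_force: 0.8
```

>>> {"fn": "play_rows", "kwargs": {"translation": [[0, -0.006, 0], [0, -0.015, -0.01], [0, 0, -0.045], [0, 0, -0.06], [0, 0, -0.06]], "rotation": [[0, 0, 0], [0, 0, 0], [0, 0, 0], [0, 0, 0], [0, 0, 0]], "claw": [0, 0, 0, 0, 0]}}

```text
time_s: 7.7
ee_pos: [0.5812, 0.1858, 0.2401]
orientation: [2.438, 1.981, 0.0]
wrist_force: [1.2, 0.1, -0.2]
finger_gap: 0.005
grasp_force: 0.0
```

Run:
```python
from h import *
from plant import r,viewer
state(r,viewer,"t3.png");print(r.observe()["joint_positions"])
P,M=now(r)
# go round the outside/left at height to second start, theta 180 R .147
print("a");P,M=rows(P,M,(.50,.18,.24),120,5)
print("b");P,M=rows(P,M,(.427,.035,.24),178,8)
```

```text
board (581.33935546875, 7.727935791015625) (191.1264190673828, 123.6986083984375) long edge deg 25.644041 stripe 35.93023666735669 4 spokes [342.7  72.7 162.7 252.7] [45, 0, 1, 49]
tcp [0.584  0.1873 0.2494] rad 0.1531 ang 86.24619059115084 phi 78.216760660075 [1.8 1.9 7.5] 7.75
[-0.03984021  0.28144622 -0.42068667  1.54791448  0.11912557  1.32594671
 -0.6791524 ]
a
T [-0.0049, -0.0162, 0.0017] R [0.0023, -0.0003, -0.1459]
T [-0.0025, -0.0167, 0.0017] R [0.0023, -0.0003, -0.1459]
T [-0.0, -0.0169, 0.0018] R [0.0023, -0.0003, -0.1459]
T [0.0024, -0.0167, 0.0018] R [0.0023, -0.0003, -0.1459]
T [0.0048, -0.0162, 0.0018] R [0.0023, -0.0003, -0.1459]
b
T [-0.0111, -0.017, 0.0] R [0.0, 0.0, -0.1265]
T [-0.0089, -0.0182, 0.0] R [0.0, 0.0, -0.1265]
T [-0.0065, -0.0192, 0.0] R [0.0, 0.0, -0.1265]
T [-0.0041, -0.0199, 0.0] R [0.0, 0.0, -0.1265]
T [-0.0015, -0.0202, 0.0] R [0.0, 0.0, -0.1265]
T [0.0011, -0.0203, 0.0] R [0.0, 0.0, -0.1265]
T [0.0036, -0.02, 0.0] R [0.0, 0.0, -0.1265]
T [0.0061, -0.0194, 0.0] R [0.0, 0.0, -0.1265]
```

>>> {"fn": "play_rows", "kwargs": {"translation": [[-0.005, -0.016, 0], [-0.0025, -0.0165, 0], [0, -0.017, 0], [0.0025, -0.0165, 0], [0.005, -0.016, 0]], "rotation": [[0, 0, -0.146], [0, 0, -0.146], [0, 0, -0.146], [0, 0, -0.146], [0, 0, -0.146]], "claw": [0, 0, 0, 0, 0]}}

```text
time_s: 8.38
ee_pos: [0.4975, 0.1785, 0.2379]
orientation: [1.563, 2.724, -0.0]
wrist_force: [0.5, 0.3, 0.1]
finger_gap: 0.006
grasp_force: 0.0
```

>>> {"fn": "play_rows", "kwargs": {"translation": [[-0.011, -0.017, 0], [-0.009, -0.018, 0], [-0.0065, -0.019, 0], [-0.004, -0.02, 0], [-0.0015, -0.02, 0]], "rotation": [[0, 0, -0.1265], [0, 0, -0.1265], [0, 0, -0.1265], [0, 0, -0.1265], [0, 0, -0.1265]], "claw": [0, 0, 0, 0, 0]}}

```text
time_s: 9.0
ee_pos: [0.4523, 0.088, 0.2377]
orientation: [0.64, 3.075, -0.001]
wrist_force: [0.2, -1.0, -0.4]
finger_gap: 0.006
grasp_force: 0.0
```

>>> {"fn": "play_rows", "kwargs": {"translation": [[0.001, -0.0205, 0], [0.0035, -0.02, 0], [0.006, -0.0195, 0], [0, 0, 0], [0, 0, 0]], "rotation": [[0, 0, -0.1265], [0, 0, -0.1265], [0, 0, -0.1265], [0, 0, 0], [0, 0, 0]], "claw": [0, 0, 0, 0, 0]}}

```text
time_s: 9.62
ee_pos: [0.4262, 0.0343, 0.2378]
orientation: [0.059, 3.14, -0.0]
wrist_force: [0.8, 1.0, 0.2]
finger_gap: 0.007
grasp_force: 0.0
```

Run:
```python
from h import *
from plant import r,viewer
state(r,viewer);print(r.observe()["joint_positions"])
P,M=now(r)
P,M=rows(P,M,(.427,.035,.062),178,1)
```

```text
board (582.99267578125, 40.41258239746094) (148.5891876220703, 128.7978973388672) long edge deg 32.713955 stripe 35.87733048483776 4 spokes [342.8  72.8 162.8 252.8] [48, 51, 0, 50]
tcp [0.4263 0.0344 0.2377] rad 0.1477 ang 180.02662041118177 phi 177.90529096015206 [-0.3 -0.4  0.6] 9.675
[ 0.24829242 -0.10299289 -0.39968247  1.9643528  -0.0417497   1.27185796
  1.39702767]
T [-0.0006, 0.0006, 0.1757] R [-0.0, 0.0006, -0.0017]
```

>>> {"fn": "play_rows", "kwargs": {"translation": [[0, 0, 0.04], [0, 0, 0.045], [0, 0, 0.045], [0, 0, 0.035], [0, 0, 0.0105]], "rotation": [[0, 0, 0], [0, 0, 0], [0, 0, 0], [0, 0, 0], [0, 0, 0]], "claw": [0, 0, 0, 0, 0]}}

```text
time_s: 10.3
ee_pos: [0.4251, 0.0342, 0.0603]
orientation: [-0.056, -3.138, -0.001]
wrist_force: [-0.6, -0.9, 0.4]
finger_gap: 0.005
grasp_force: 0.0
```

>>> {"fn": "play_rows", "kwargs": {"translation": [[0, 0.006, 0], [0, 0.006, 0], [0, 0.006, 0], [0, 0.006, 0], [0, 0.006, 0]], "rotation": [[0, 0, 0.04], [0, 0, 0.04], [0, 0, 0.04], [0, 0, 0.04], [0, 0, 0.04]], "claw": [0, 0, 0, 0, 0]}}

```text
time_s: 10.92
ee_pos: [0.4308, 0.064, 0.0633]
orientation: [0.372, 3.118, 0.001]
wrist_force: [0.0, -3.9, 0.2]
finger_gap: 0.003
grasp_force: 2.1
```

>>> {"fn": "play_rows", "kwargs": {"translation": [[-0.0002, 0.007, 0], [-0.0002, 0.0074, 0], [-0.0002, 0.0074, 0], [-0.0002, 0.0074, 0], [-0.0002, 0.0074, 0]], "rotation": [[0, 0, 0.05], [0, 0, 0.05], [0, 0, 0.05], [0, 0, 0.05], [0, 0, 0.05]], "claw": [0, 0, 0, 0, 0]}}

```text
time_s: 11.55
ee_pos: [0.4431, 0.098, 0.063]
orientation: [0.759, 3.048, 0.0]
wrist_force: [-2.4, -0.7, 1.0]
finger_gap: 0.006
grasp_force: 0.8
```

>>> {"fn": "play_rows", "kwargs": {"translation": [[-0.0002, 0.006, 0], [-0.0001, 0.005, 0], [-0.0001, 0.004, 0], [0, 0.002, 0], [0, 0, 0]], "rotation": [[0, 0, 0.04], [0, 0, 0.033], [0, 0, 0.027], [0, 0, 0.013], [0, 0, 0]], "claw": [0, 0, 0, 0, 0]}}

```text
time_s: 12.18
ee_pos: [0.4522, 0.1121, 0.0624]
orientation: [0.926, 3.001, 0.001]
wrist_force: [0.7, 0.2, 0.4]
finger_gap: 0.005
grasp_force: 0.0
```

Run:
```python
from h import *
from plant import r,viewer
state(r,viewer)
```

```text
board (584.99853515625, 38.447628021240234) (149.49794006347656, 131.47393798828125) long edge deg 11.152345 stripe nan 0 spokes [321.6  51.6 141.6 231.6] [48, 47, 0, 52]
tcp [0.4521 0.112  0.0623] rad 0.1444 ang 147.547413289277 phi 145.706980478932 [-0.2 -1.  -0.2] 12.225
```

>>> {"fn": "play_rows", "kwargs": {"translation": [[0, 0.003, 0], [0, 0.003, 0], [0, 0.0025, 0], [0, 0.0015, 0], [0, 0, 0]], "rotation": [[0, 0, 0.02], [0, 0, 0.02], [0, 0, 0.018], [0, 0, 0.01], [0, 0, 0]], "claw": [0, 0, 0, 0, 0]}}

```text
time_s: 12.85
ee_pos: [0.4577, 0.1202, 0.0621]
orientation: [1.028, 2.969, 0.0]
wrist_force: [0.0, -0.0, -0.4]
finger_gap: 0.009
grasp_force: 0.2
```

>>> {"fn": "play_rows", "kwargs": {"translation": [[0, -0.006, 0], [0, -0.015, -0.01], [0, 0, -0.045], [0, 0, -0.06], [0, 0, -0.06]], "rotation": [[0, 0, 0], [0, 0, 0], [0, 0, 0], [0, 0, 0], [0, 0, 0]], "claw": [0, 0, 0, 0, 0]}}

```text
time_s: 13.48
ee_pos: [0.444, 0.1032, 0.2388]
orientation: [-1.028, -2.969, -0.0]
wrist_force: [2.1, -0.2, 0.5]
finger_gap: 0.006
grasp_force: 0.0
```

Run:
```python
from h import *
from plant import r,viewer
state(r,viewer)
P,M=now(r)
print("a");P,M=rows(P,M,(.455,-.14,.24),120,6)
print("b");P,M=rows(P,M,(.518,-.311,.14),60,5)
```

```text
board (584.693115234375, 37.38408279418945) (149.0276641845703, 130.3676300048828) long edge deg 7.905238 stripe nan 0 spokes [317.7  47.7 137.7 227.7] [47, 45, 0, 50]
tcp [0.447  0.1043 0.2469] rad 0.145 ang 151.2083531694526 phi 141.81266171385303 [2.4 1.6 7.9] 13.525
a
T [-0.0262, -0.0312, 0.0011] R [0.0015, 0.0009, 0.0635]
T [-0.0281, -0.0295, 0.0011] R [0.0015, 0.0009, 0.0635]
T [-0.03, -0.0276, 0.0011] R [0.0015, 0.0009, 0.0635]
T [-0.0316, -0.0257, 0.0011] R [0.0015, 0.0009, 0.0635]
T [-0.0332, -0.0236, 0.0011] R [0.0015, 0.0009, 0.0635]
T [-0.0346, -0.0214, 0.0011] R [0.0015, 0.0009, 0.0635]
b
T [-0.0359, -0.0062, 0.02] R [0.0, 0.0, 0.2094]
T [-0.0364, 0.0014, 0.02] R [0.0, 0.0, 0.2094]
T [-0.0353, 0.009, 0.02] R [0.0, 0.0, 0.2094]
T [-0.0327, 0.0161, 0.02] R [0.0, 0.0, 0.2094]
T [-0.0286, 0.0226, 0.02] R [0.0, 0.0, 0.2094]
```

>>> {"fn": "play_rows", "kwargs": {"translation": [[-0.026, -0.031, 0], [-0.028, -0.0295, 0], [-0.03, -0.0275, 0], [-0.0315, -0.0255, 0], [-0.033, -0.0235, 0]], "rotation": [[0, 0, 0.0635], [0, 0, 0.0635], [0, 0, 0.0635], [0, 0, 0.0635], [0, 0, 0.0635]], "claw": [0, 0, 0, 0, 0]}}

```text
time_s: 14.15
ee_pos: [0.4506, -0.1007, 0.237]
orientation: [1.487, 2.767, 0.0]
wrist_force: [0.4, 0.2, 0.2]
finger_gap: 0.002
grasp_force: 0.0
```

>>> {"fn": "play_rows", "kwargs": {"translation": [[-0.0345, -0.0215, 0], [-0.036, -0.006, 0], [-0.036, -0.003, 0], [-0.036, 0, 0], [-0.036, 0.003, 0]], "rotation": [[0, 0, 0.0635], [0, 0, 0.1], [0, 0, 0.1], [0, 0, 0.1], [0, 0, 0.1]], "claw": [0, 0, 0, 0, 0]}}

```text
time_s: 14.78
ee_pos: [0.4993, -0.2779, 0.2369]
orientation: [-2.084, -2.35, -0.0]
wrist_force: [-1.1, 0.5, -0.4]
finger_gap: 0.001
grasp_force: 0.0
```

Run:
```python
from h import *
from plant import r,viewer
state(r,viewer,"t5.png")
P,M=now(r)
print("b");P,M=rows(P,M,(.518,-.311,.10),95,5)
c=viewer.camera("top");im=c["image"][60:270,190:400]
cv2.imwrite("pics/t5c.png",cv2.resize(im,(600,600),interpolation=cv2.INTER_CUBIC)[...,::-1])
w=pts(c);m=(np.abs(w[...,0]-.845)<.1)&(np.abs(w[...,1]-.07)<.09)&(w[...,2]>.1)
print(cv2.minAreaRect(w[m][:,:2].astype(np.float32)*1000))
i=c["image"].astype(int);bl=(np.hypot(w[...,0]-.8,w[...,1]-.065)<.08)&(w[...,2]>.1)&(i[...,2]>i[...,0]+15);q=w[bl];print((q.max(0)+q.min(0))/2)
```

```text
board (581.8759155273438, 36.564788818359375) (186.21109008789062, 177.3401336669922) long edge deg 35.45258 stripe nan 0 spokes [317.8  47.8 137.8 227.8] [45, 44, 51, 50]
tcp [ 0.4993 -0.2828  0.2365] rad 0.326 ang 256.74585504394616 phi 96.34046750656302 [-2.5 -2.9  0.2] 14.825
b
T [-0.006, 0.0031, 0.0273] R [-0.0, 0.0004, 0.0047]
T [-0.006, 0.0031, 0.0273] R [-0.0, 0.0004, 0.0047]
T [-0.006, 0.0032, 0.0273] R [-0.0, 0.0004, 0.0047]
T [-0.006, 0.0032, 0.0273] R [-0.0, 0.0004, 0.0047]
T [-0.0059, 0.0032, 0.0273] R [-0.0, 0.0004, 0.0047]
((844.4129638671875, 70.47052764892578), (111.30177307128906, 129.7275390625), 10.184699058532715)
[0.79120469 0.06161236 0.16235753]
```

View pics/t5c.png

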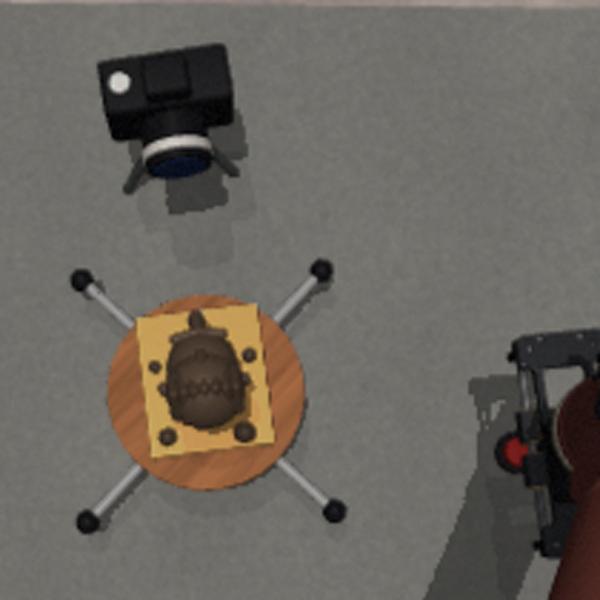

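The head at (205,380) faces the lens at (178,165). The camera hasn't moved and the wheel is still, so now the button.

>>> {"fn": "play_rows", "kwargs": {"translation": [[-0.006, 0.003, 0.03], [-0.006, 0.003, 0.04], [-0.006, 0.003, 0.045], [-0.006, 0.0035, 0.037], [-0.006, 0.0035, 0.02]], "rotation": [[0, 0, 0], [0, 0, 0], [0, 0, 0], [0, 0, 0], [0, 0, 0]], "claw": [0, 0, 0, 0, 0]}}

```text
time_s: 15.5
ee_pos: [0.518, -0.3038, 0.0631]
orientation: [-2.078, -2.353, 0.0]
wrist_force: [0.0, -0.7, -0.2]
finger_gap: 0.004
grasp_force: 0.0
```

>>> {"fn": "play_rows", "kwargs": {"translation": [[0, 0, 0.004], [0, 0, 0.004], [0, 0, 0.003], [0, 0, 0.002], [0, 0, 0]], "rotation": [[0, 0, 0], [0, 0, 0], [0, 0, 0], [0, 0, 0], [0, 0, 0]], "claw": [0, 0, 0, 0, 0]}}

```text
time_s: 16.12
ee_pos: [0.519, -0.3045, 0.0523]
orientation: [2.08, 2.354, 0.0]
wrist_force: [0.6, 1.2, -0.0]
finger_gap: 0.004
grasp_force: 0.0
```

>>> {"fn": "play_rows", "kwargs": {"translation": [[-0.0065, 0, 0], [0, 0, 0.002], [0, 0, 0.002], [0, 0, 0.001], [0, 0, 0.001]], "rotation": [[0, 0, 0], [0, 0, 0], [0, 0, 0], [0, 0, 0], [0, 0, 0]], "claw": [0, 0, 0, 0, 0]}}

```text
time_s: 16.75
ee_pos: [0.5196, -0.311, 0.0461]
orientation: [-2.081, -2.354, 0.0]
wrist_force: [-1.5, -0.4, 2.1]
finger_gap: 0.005
grasp_force: 1.1
```

>>> {"fn": "play_rows", "kwargs": {"translation": [[0, 0, 0.001], [0, 0, 0.001], [0, 0, 0.001], [0, 0, 0], [0, 0, 0]], "rotation": [[0, 0, 0], [0, 0, 0], [0, 0, 0], [0, 0, 0], [0, 0, 0]], "claw": [0, 0, 0, 0, 0]}}

```text
time_s: 17.38
ee_pos: [0.5197, -0.311, 0.0431]
orientation: [-2.081, -2.354, 0.0]
wrist_force: [-2.3, -0.7, 4.6]
finger_gap: 0.003
grasp_force: 1.9
```

>>> {"fn": "play_rows", "kwargs": {"translation": [[0, 0, 0.001], [0, 0, 0.001], [0, 0, 0.0005], [0, 0, 0], [0, 0, 0]], "rotation": [[0, 0, 0], [0, 0, 0], [0, 0, 0], [0, 0, 0], [0, 0, 0]], "claw": [0, 0, 0, 0, 0]}}

```text
time_s: 18.0
ee_pos: [0.5197, -0.311, 0.0414]
orientation: [2.081, 2.354, 0.0]
wrist_force: [-5.9, 2.8, 12.6]
finger_gap: 0.008
grasp_force: 6.4
```

The button has bottomed out, with the force well above 5 N. Letting go now.

>>> {"fn": "play_rows", "kwargs": {"translation": [[0, 0, -0.003], [0, 0, -0.005], [0, 0, -0.02], [0, 0, -0.05], [0, 0, -0.05]], "rotation": [[0, 0, 0], [0, 0, 0], [0, 0, 0], [0, 0, 0], [0, 0, 0]], "claw": [0, 0, 0, 0, 0]}}

```text
time_s: 18.62
ee_pos: [0.5198, -0.3107, 0.1709]
orientation: [2.08, 2.354, 0.001]
wrist_force: [0.0, 0.6, -0.1]
finger_gap: 0.002
grasp_force: 0.0
```

>>> {"fn": "play_rows", "kwargs": {"translation": [[-0.04, 0, -0.03], [-0.04, 0, 0], [-0.03, 0, 0], [0, 0, 0], [0, 0, 0]], "rotation": [[0, 0, 0], [0, 0, 0], [0, 0, 0], [0, 0, 0], [0, 0, 0]], "claw": [0, 0, 0, 0, 0]}}

```text
time_s: 19.25
ee_pos: [0.5336, -0.4192, 0.1991]
orientation: [2.08, 2.354, 0.001]
wrist_force: [-0.3, 1.3, -0.5]
finger_gap: 0.003
grasp_force: 0.0
```

Run:
```python
from h import *
from plant import r,viewer,workorder
state(r,viewer,"t6.png")
c=viewer.camera("top");i=c["image"].astype(int);w=pts(c)
m=(i[...,0]>120)&(i[...,1]<60)&(i[...,2]<60)&(np.hypot(w[...,0]-.518,w[...,1]+.311)<.03)
print("btn",np.median(w[m],0) if m.any() else None)
print(workorder.close_job())
```

```text
board (569.68310546875, 24.944847106933594) (173.74046325683594, 195.08572387695312) long edge deg 177.96149 stripe nan 0 spokes [317.8  47.8 137.8 227.8] [47, 45, 51, 50]
tcp [ 0.5338 -0.4188  0.1991] rad 0.4551 ang 264.9264809240782 phi 97.12517340913189 [ 0.3 -0.3 -0.2] 19.3
btn [ 0.51786083 -0.31018021  0.02277348]
the job is handed in; nothing more can be done
None
```

The job is handed in after 19.3 s: the clay head faces the lens to within about half a degree by my measurement, and the wheel stayed still. The red button was pressed to its stop (12.6 N) and let go, and the arm was clear of everything at the end.

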